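# Sweep the biscotti ends off the cutting board into the pan

### The arm

A 6-joint arm with a two-finger parallel gripper is mounted at the origin on the work surface. World frame = base frame: x ahead of the robot, y to its left, z up, the work surface at z = 0. Lengths are in m, angles in rad, forces in N, time in s.
With the tool pointing down it reaches from about 0.325 to 0.775 m from the base axis. Payload 5.5 kg.
Tool frame: the origin (TCP) lies between the finger pads; the fingertips stand 8 mm ahead of it and the grasp point (between the pads) lies 11 mm behind it (tcp_to_tips is the distance from the TCP to the fingertips, in m); z points along the fingers, y is the line along which they close (so a half turn about z gives the same grasp; the last joint's range is limited). The gripper opens to 88 mm and grips with 3 to 60 N. Pads are 20 mm wide; open, the fingers measure 115 mm over their backs; the gripper's body (75 mm by 178 mm) begins 61 mm behind the grasp point.
Start: joints at [1.05, 0.091, 1.231, -0, 1.82, -0.057], TCP at [0.268, 0.537, 0.231] pointing down, gripper open.
Joint ranges: [-2.87, 2.87], [-0.86, 2.18], [0.17, 2.46], [-1.51, 4.65], [0.06, 2.69], [-2.65, 2.65]. Speed limits (rad/s): [2.57, 2.57, 3.01, 3.14, 3.14, 3.14].

### API

Orientations are given as a unit quaternion [w, x, y, z].
In Python, from bench import * gives the robot as it stands. Calls block until the motion is done:
- move_to(position, orientation): joint-space move of the TCP to a pose.
- move_l(position, speed=0.15, orientation=None): straight line of the TCP; orientation=None keeps the orientation; speed is the mean speed in m/s.
- movej(angles): joint-space move.
- gripper_open() and close(): open the fingers fully, or close them until they stop; the grip force is fixed at half the most.
- hold(seconds).
- inverse_kinematics(position, orientation): joint angles nearest the present ones, or None.
- state(): the state.
- get_image(name): name is "scene" or "side" or "wrist"; returns a dict with "frame" (400x640x3 uint8, blue, green, red), "depth" (400x640 float32, m along the optical axis (not along the pixel's ray), 0 where there is no reading), "camera_matrix" (3x3 intrinsics, pixels), "view" (4x4, takes a point from world to camera coordinates). Camera axes: x right, y up, looking along -z (the intrinsics and any distortion apply to the point x, -y, -z); pixel columns grow to the right and rows downward; lengths in m; the calibration is good to about 2 mm. A picture is of the moment at which its call begins.
A pose or a line that the arm cannot do raises IKError and nothing moves.
- job_done(): hands the job in; it is judged then, once.
The state is a dict: "time": time; "joint_pos": joint angles; "dq": joint speeds; "joint_torque": joint torques, N m; "ee_pos": TCP position; "ee_rot": TCP orientation; "ft_force": force on the tool from outside, world axes, zero at the start; "moment": the same for the moment, N m; "finger_gap": finger opening in m; "finger_force": force on a finger pad.
Only numpy, scipy, OpenCV 4.12 (cv2) and the standard library are available. Lean on these libraries where they do the work, as an engineer would, in place of code of your own. Each camera call takes 0.05 s, during which the arm holds its last target. There are 200 camera calls.

### The job

The four ends trimmed off two biscotti logs lie scattered on the raised cutting board; with the fingers, sweep them all along the board and over its end into the steel pan that stands there. Only sweep them: do not pinch, press down on or lift them. Leave the log and the jam jar on the board, and the packed cake on the bench, where they are.

Things in the scene. Friction and masses are not known exactly. Their poses are not given: they have to be found in the camera images.
- board: maple cutting board on a low steel stand, fixed. 300 mm (its x) by 340 mm (its y), flat top without lips 70 mm above its origin, which lies on the bench under the board's centre (z up). The board is 24 mm thick; it overhangs its four legs by 50 mm at both y ends. The log and the jar stand along its +x side (beyond x = +65 mm), the ends lie on the rest of it.
- pan: shallow open steel pan on the bench, fixed, at one of the board's two y ends (+y or -y, it varies), parallel to the board, centred 250 mm from the board's centre. 280 mm (x) by 200 mm (y) by 38 mm high, walls and floor 3 mm; origin under its centre. Its near rim is tucked 20 mm under the overhanging board end (6 mm below the board's underside), so that what goes over that end of the board drops in.
- end1: one of four alike hard brown biscotti ends on the board, about 18 g: a flattened loaf section, flat underneath, 52 mm (its x) by 26 mm (its y) by 28 mm high, a pale straight cut face at -y and a +y end tapered to about 30 mm. Origin at the centre of its underside (z up), turned any way about z. It slides and does not roll; pushed off its middle it turns and slips aside, and fingers that move sideways while pushing drag it along.
- end2: one of four alike hard brown biscotti ends on the board, about 18 g: a flattened loaf section, flat underneath, 52 mm (its x) by 26 mm (its y) by 28 mm high, a pale straight cut face at -y and a +y end tapered to about 30 mm. Origin at the centre of its underside (z up), turned any way about z. It slides and does not roll; pushed off its middle it turns and slips aside, and fingers that move sideways while pushing drag it along.
- end3: one of four alike hard brown biscotti ends on the board, about 18 g: a flattened loaf section, flat underneath, 52 mm (its x) by 26 mm (its y) by 28 mm high, a pale straight cut face at -y and a +y end tapered to about 30 mm. Origin at the centre of its underside (z up), turned any way about z. It slides and does not roll; pushed off its middle it turns and slips aside, and fingers that move sideways while pushing drag it along.
- end4: one of four alike hard brown biscotti ends on the board, about 18 g: a flattened loaf section, flat underneath, 52 mm (its x) by 26 mm (its y) by 28 mm high, a pale straight cut face at -y and a +y end tapered to about 30 mm. Origin at the centre of its underside (z up), turned any way about z. It slides and does not roll; pushed off its middle it turns and slips aside, and fingers that move sideways while pushing drag it along.
- log: a long biscotti log still to be sliced (one end cut, the other rounded), loose on the board's +x side and roughly parallel to the board's y: 52 mm wide (x), 160 mm long (y), 28 mm high, origin at the centre of its underside. To be left alone.
- jar: closed amber glass jam jar with a steel lid, loose on the board beside the log: 56 mm diameter, 62 mm high, origin at the centre of its underside. To be left alone.
- cake: ring cake in a black plastic tray under a clear lid, loose on the bench at the board's other end (where the pan is not): 204 mm (x) by 150 mm (y) by 80 mm high, origin at the centre of its underside. To be left alone.
Things that resemble listed ones, but are neither listed nor needed, are in the scene too. What is shaped like the end1 but blue or green is not meant. What is shaped like the end2 but pink is not meant.

How it is judged:
At the end, for the whole second after the job is handed in: All four ends lie at rest (slower than 50 mm/s) inside the pan: the origin of each within the pan's inner walls and less than 55 mm above the pan's underside. Log, jar and cake are within 15 mm of where they started (x of end1 in the frame of pan between -0.137 and 0.137 m and y of end1 in the frame of pan between -0.097 and 0.097 m and z of each of end1, end2, end3, end4 in the frame of pan below 0.055 m and linear speed of each of end1, end2, end3, end4 below 0.05 m/s and x of end2 in the frame of pan between -0.137 and 0.137 m and y of end2 in the frame of pan between -0.097 and 0.097 m and x of end3 in the frame of pan between -0.137 and 0.137 m and y of end3 in the frame of pan between -0.097 and 0.097 m and x of end4 in the frame of pan between -0.137 and 0.137 m and y of end4 in the frame of pan between -0.097 and 0.097 m and distance of each of log, jar, cake from where it was at the start of the episode below 0.015 m); the robot touches nothing.
It fails at once if an end is lifted: its underside's centre rises more than 45 mm above the board's top (z of any of end1, end2, end3, end4 in the frame of board above 0.115 m).
It fails at once if an end is pinched or pressed: the fingers bear on it with more than 15 N (contact force between the fingers and end1 above 15 N or contact force between the fingers and end2 above 15 N or contact force between the fingers and end3 above 15 N or contact force between the fingers and end4 above 15 N).
It fails at once if a bystander is disturbed: log, jar or cake shifted more than 15 mm (distance of any of log, jar, cake from where it was at the start of the episode above 0.015 m).
It also fails if it takes over 72 s, if anything falls off the work surface, if the arm or the gripper's body presses on something with over 40 N, if the wrist force passes 120 N, or if a joint passes its speed limit or range.

## Working session

There is one attempt and no reset: what is moved stays moved. The work goes in short steps, each a Python script; the robot and the scene stay as the last script left them, time stands still between calls to the robot, and variables do not carry over. Pictures are saved under pics/ and viewed, at most 10 in all, crops included, and the job is handed in when it is done.

```bash
ls; mkdir -p pics; python3 - <<'E'
from bench import *
import cv2,numpy as np
for n in ("scene","side"):
    d=get_image(n); cv2.imwrite(f"pics/{n}0.png",d["frame"]); np.savez(f"/tmp/{n}0.npz",**{k:d[k] for k in("frame","depth","camera_matrix","view")})
    print(n,d["camera_matrix"].round(1).tolist(),np.array(d["view"]).round(3).tolist(),[k for k in d])
s=state();print(s)
E
```

```text
pics
scene [[408.4, 0.0, 318.0], [0.0, 408.4, 204.2], [0.0, 0.0, 1.0]] [[-0.581, 0.814, 0.003, 0.336], [-0.518, -0.373, 0.77, 0.264], [0.627, 0.446, 0.638, -1.552], [0.0, 0.0, 0.0, 1.0]] ['frame', 'depth', 'camera_matrix', 'view']
side [[492.0, 0.0, 324.2], [0.0, 492.0, 194.7], [0.0, 0.0, 1.0]] [[0.851, -0.525, 0.002, -0.497], [0.403, 0.656, 0.639, -0.295], [-0.337, -0.543, 0.769, -0.906], [0.0, 0.0, 0.0, 1.0]] ['frame', 'depth', 'camera_matrix', 'view']
{'time': 0.1, 'joint_pos': array([ 1.05033508e+00,  9.17671710e-02,  1.23173245e+00, -6.59011424e-06,
        1.81975894e+00, -5.67161137e-02]), 'dq': array([ 0.00054461, -0.00176596, -0.00175685,  0.0015302 , -0.00087536,
        0.00022037]), 'joint_torque': array([ 2.03100477e-03, -4.47855127e+01, -4.07570422e+01,  6.99192728e-02,
        2.84045149e-02, -1.05668596e-04]), 'ee_pos': array([0.26827756, 0.5364232 , 0.22964838]), 'ee_rot': array([-2.33997000e-04,  2.29801087e-01,  9.73237261e-01, -7.99419890e-04]), 'ft_force': array([-0.09664545,  0.09400709,  1.12705057]), 'moment': array([-0.04668858, -0.01343938,  0.0024061 ]), 'finger_force': 0.0, 'finger_gap': 0.08770745058448647}
```

View pics/scene0.png

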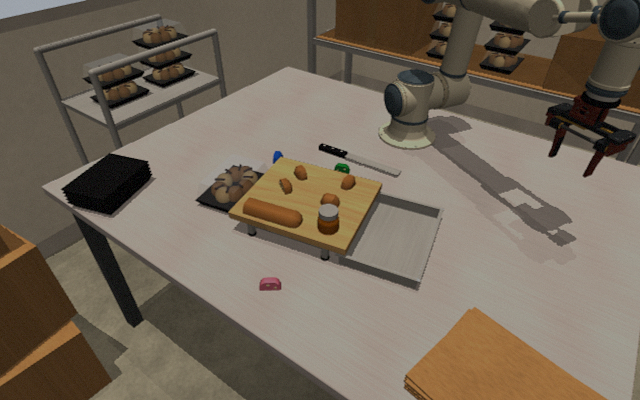

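View pics/side0.png

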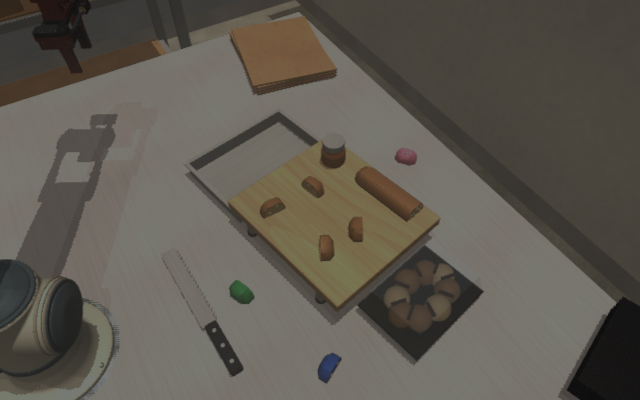

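The four brown ends lie on the board at scene pixels (285,186), (300,173), (348,183), (330,201), and at side pixels (326,246), (357,229), (272,207), (313,186). The blue, green and pink lookalikes are all off the board on the bench. The pan is at the board end with the jar, and the cake is at the other end. Next I'll build a metric top-down map from the depth.

```bash
cat > h.py <<'E'
import cv2,numpy as np
def cloud(d):
    Z=d["depth"];K=d["camera_matrix"];V=np.array(d["view"]);v,u=np.nonzero(Z>0);z=Z[v,u]
    c=np.stack([(u-K[0,2])/K[0,0]*z,-(v-K[1,2])/K[1,1]*z,-z],1)
    return (c-V[:3,3])@V[:3,:3], d["frame"][v,u]
def blobs(P,lo,hi,x0,x1,y0,y1,minpts=25,res=.002,F=None):
    m=(P[:,2]>lo)&(P[:,2]<hi)&(P[:,0]>x0)&(P[:,0]<x1)&(P[:,1]>y0)&(P[:,1]<y1)
    g=np.zeros((int((y1-y0)/res)+1,int((x1-x0)/res)+1),np.uint8)
    ij=((P[m][:,:2]-[x0,y0])/res).astype(int); g[ij[:,1],ij[:,0]]=255
    g=cv2.morphologyEx(g,cv2.MORPH_CLOSE,np.ones((3,3),np.uint8))
    out=[]
    for c in cv2.findContours(g,cv2.RETR_EXTERNAL,cv2.CHAIN_APPROX_NONE)[0]:
        if cv2.contourArea(c)<minpts: continue
        (cx,cy),(w,h),a=cv2.minAreaRect(c)
        out.append((round(x0+cx*res,4),round(y0+cy*res,4),round(w*res,3),round(h*res,3),round(a,1)))
    return out
E
python3 - <<'E'
from h import *
Ps=[]
for n in("scene","side"):
    P,_=cloud(np.load(f"/tmp/{n}0.npz")); Ps.append(P)
    print(n,"board",[b for b in blobs(P,.062,.076,.2,.9,-.5,.5,400)])
    print("on board",blobs(P,.082,.15,.2,.9,-.5,.5,12))
P=np.vstack(Ps)
print("both board",blobs(P,.066,.074,.2,.9,-.5,.5,400)); print("both items",blobs(P,.080,.16,.2,.9,-.5,.5,20)); print("pan rim",blobs(P,.02,.045,.2,.9,-.5,.5,100))
E
```

```text
scene board [(0.5893, -0.0272, 0.304, 0.343, 11.0)]
on board [(0.668, 0.093, 0.054, 0.052, 90.0), (0.483, 0.038, 0.028, 0.042, 90.0), (0.5828, 0.0409, 0.03, 0.048, 6.3), (0.5999, -0.0977, 0.042, 0.027, 61.4), (0.527, -0.103, 0.04, 0.031, 45.0), (0.7138, -0.0525, 0.044, 0.162, 13.7)]
side board [(0.589, -0.0258, 0.305, 0.342, 11.3)]
on board [(0.6641, 0.0892, 0.055, 0.053, 21.8), (0.476, 0.035, 0.022, 0.048, 90.0), (0.5823, 0.0405, 0.028, 0.05, 15.9), (0.5953, -0.1023, 0.049, 0.027, 60.9), (0.5218, -0.1094, 0.046, 0.028, 63.4), (0.7065, -0.0545, 0.05, 0.16, 13.5), (0.6367, -0.2715, 0.173, 0.119, 11.3)]
both board [(0.5889, -0.0266, 0.305, 0.344, 11.3)]
both items [(0.665, 0.092, 0.056, 0.058, 90.0), (0.479, 0.038, 0.028, 0.054, 90.0), (0.5837, 0.0395, 0.031, 0.052, 11.3), (0.5975, -0.1002, 0.055, 0.029, 61.4), (0.5248, -0.1077, 0.054, 0.031, 59.0), (0.7081, -0.0536, 0.055, 0.161, 11.3), (0.6371, -0.2714, 0.177, 0.121, 11.3)]
pan rim [(0.774, 0.462, 0.248, 0.076, -0.0), (0.538, 0.2199, 0.302, 0.218, 11.0), (0.8548, 0.055, 0.03, 0.044, 40.6), (0.347, -0.0699, 0.03, 0.045, 22.6), (0.2723, -0.1561, 0.027, 0.109, 2.1), (0.4191, -0.2851, 0.05, 0.027, 22.6), (0.6379, -0.272, 0.206, 0.15, 10.5)]
```

Board centre is at about (0.589, -0.027) with yaw 11.2°, and the pan is at its +y end. I'll push each end with the closed fingers, tool y across the push direction. Pushes go in short stages, with depth feedback and lateral re-centring between them.

```bash
cat >> h.py <<'E'
from bench import *
C=np.array([.589,-.0268]);YAW=np.radians(11.2);R=np.array([[np.cos(YAW),-np.sin(YAW)],[np.sin(YAW),np.cos(YAW)]])
a=(YAW+np.pi/2)/2;Q=[0,np.cos(a),np.sin(a),0]
LO,HI=.083,.165
def W(bx,by,z): return [*(C+R@[bx,by]),z]
def tcp(): return (np.array(state()["ee_pos"])[:2]-C)@R
def ends():
    """board-frame blobs (cx,cy,x0,x1,y0,y1) of the pieces still on the board"""
    P=np.vstack([cloud(get_image(n))[0] for n in("scene","side")]);t=tcp();z=state()["ee_pos"][2]
    b=(P[:,:2]-C)@R
    m=(P[:,2]>.079)&(P[:,2]<.104)&(b[:,0]>-.15)&(b[:,0]<.064)&(abs(b[:,1])<.2)
    if z<.12: m&=~((abs(b[:,0]-t[0])<.024)&(b[:,1]-t[1]<.0125)&(b[:,1]-t[1]>-.04))
    res=.002;g=np.zeros((205,110),np.uint8);ij=((b[m]+[.15,.2])/res).astype(int);g[ij[:,1],ij[:,0]]=255
    g=cv2.morphologyEx(g,cv2.MORPH_CLOSE,np.ones((3,3),np.uint8));o=[]
    for c in cv2.findContours(g,cv2.RETR_EXTERNAL,cv2.CHAIN_APPROX_NONE)[0]:
        if cv2.contourArea(c)<60: continue
        (cx,cy),_,_=cv2.minAreaRect(c);c=c[:,0]
        o.append(np.array([cx*res-.15,cy*res-.2,*(np.array([c[:,0].min(),c[:,0].max()])*res-.15),*(np.array([c[:,1].min(),c[:,1].max()])*res-.2)]))
    return o
def near(p,r=.05):
    e=[x for x in ends() if np.hypot(*(x[:2]-p))<r]
    return min(e,key=lambda x:np.hypot(*(x[:2]-p))) if e else None
def sweep(p,step=.05,v=.08):
    e=near(p)
    if e is None: print("not found",p);return
    x,y=e[0],e[4]-.024
    z=state()["ee_pos"][2]
    if z<HI-.01: move_l([*state()["ee_pos"][:2],HI],.25)
    move_l(W(x,y,HI),.3,Q); move_l(W(x,y,LO),.15)
    y=e[4]-.010
    for k in range(10):
        y=min(y+step,.178); move_l(W(x,y,LO),v)
        f=near([x,y+.028],.04) if y<.178 else None
        print("tcp",np.round([x,y],3),"piece",None if f is None else f.round(3), "F",np.round(state()["ft_force"],1),"t",round(state()["time"],1))
        if y>=.178 or f is None: break
        if abs(f[0]-x)>.003:
            y=f[4]-.024; move_l(W(x,y,LO),.12); x=f[0]; move_l(W(x,y,LO),.1); y=f[4]-.010
    y=tcp()[1]; move_l(W(x,y-.02,LO),.15); move_l(W(x,y-.02,HI),.25)
E
python3 - <<'E'
from h import *
close(); move_to(W(-.09,.04,.2),Q)
for e in ends(): print(e.round(3))
sweep([-.095,.085])
for e in ends(): print(e.round(3))
for n in("scene","side"): cv2.imwrite(f"pics/{n}1.png",get_image(n)["frame"][80:300,150:480])
E
```

```text
[-0.096  0.084 -0.122 -0.072  0.068  0.098]
[ 0.007  0.067 -0.01   0.024  0.04   0.092]
[-0.079 -0.066 -0.104 -0.058 -0.088 -0.04 ]
[-0.006 -0.074 -0.026  0.02  -0.1   -0.054]
[-0.012 -0.195 -0.086  0.062 -0.2   -0.19 ]
tcp [-0.095  0.108] piece [-0.097  0.132 -0.124 -0.07   0.118  0.144] F [ 0.  -0.5  0.3] t 5.8
tcp [-0.095  0.158] piece None F [ 0.2  0.8 -0.2] t 6.6
[ 0.008  0.067 -0.008  0.022  0.04   0.092]
[-0.079 -0.067 -0.104 -0.058 -0.09  -0.04 ]
[-0.005 -0.073 -0.026  0.02  -0.1   -0.054]
[-0.012 -0.195 -0.086  0.062 -0.2   -0.19 ]
```

```bash
python3 - <<'E'
from h import *
sweep([.008,.067],step=.035)
for e in ends(): print(e.round(3))
a=[cv2.resize(get_image(n)["frame"][100:300,170:470],None,fx=1.3,fy=1.3) for n in("scene","side")]
cv2.imwrite("pics/s2.png",np.hstack(a))
E
```

```text
tcp [0.008 0.065] piece [ 0.009  0.103 -0.006  0.024  0.078  0.128] F [ 0.4  0.3 -0.4] t 9.9
tcp [0.008 0.1  ] piece [ 0.01   0.137 -0.006  0.026  0.112  0.162] F [ 0.5 -0.9 -0.2] t 10.6
tcp [0.008 0.135] piece [ 0.006  0.184 -0.004  0.016  0.174  0.194] F [ 0.5 -0.7 -1. ] t 11.3
tcp [0.008 0.17 ] piece None F [-0.1 -0.2 -0. ] t 12.0
[-0.078 -0.065 -0.104 -0.058 -0.088 -0.042]
[-0.007 -0.076 -0.028  0.018 -0.1   -0.054]
[-0.013 -0.194 -0.088  0.062 -0.2   -0.188]
```

View pics/s2.png

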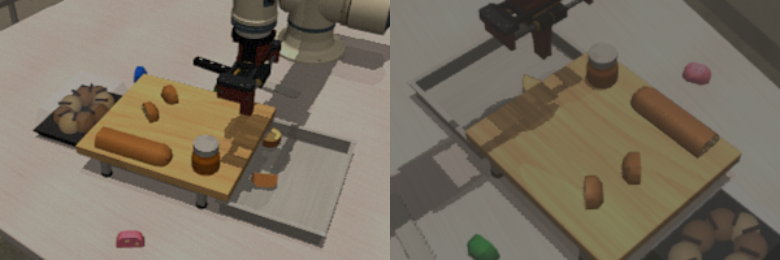

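E1 and E2 are both in the pan, at left-panel pixels (272,137) and (265,180). E3 and E4 are still on the board. I'll measure where the first two lie before choosing drop lanes.

```bash
cat >> h.py <<'E'
def pan():
    for n in("scene","side"):
        P,F=cloud(get_image(n));b=(P[:,:2]-C)@R;F=F.astype(int)
        m=(b[:,1]>.172)&(b[:,1]<.342)&(abs(b[:,0])<.134)&(P[:,2]>.008)&(P[:,2]<.11)&(F[:,2]-F[:,0]>35)
        g=np.zeros((95,145),np.uint8);ij=((b[m]-[-.14,.16])/.002).astype(int);g[ij[:,1],ij[:,0]]=255
        nl,L=cv2.connectedComponents(cv2.morphologyEx(g,cv2.MORPH_CLOSE,np.ones((3,3),np.uint8)));l=L[ij[:,1],ij[:,0]]
        for i in range(1,nl):
            k=l==i
            if k.sum()>15: print(n,k.sum(),"x",b[m][k,0].min().round(3),b[m][k,0].max().round(3),"y",b[m][k,1].min().round(3),b[m][k,1].max().round(3),"z",P[m][k,2].min().round(3),P[m][k,2].max().round(3))
E
python3 - <<'E'
from h import *
pan()
E
```

```text
scene 124 x -0.124 -0.071 y 0.172 0.198 z 0.015 0.031
scene 176 x 0.018 0.053 y 0.184 0.233 z 0.012 0.035
side 99 x 0.009 0.036 y 0.199 0.232 z 0.018 0.037
```

E1 lies flat at bx -0.12 to -0.07 and E2 at bx 0.01 to 0.05. I'll sweep the last two with a brisker final stroke so they land beyond the first pair.

```bash
sed -i 's/        y=min(y+step,.178); move_l(W(x,y,LO),v)/        fast=y>.085; y=.178 if fast else min(y+step,.105); move_l(W(x,y,LO),.2 if fast else v)/' h.py
python3 - <<'E'
from h import *
sweep([-.007,-.076],step=.04)
for e in ends(): print(e.round(3))
pan()
a=[cv2.resize(get_image(n)["frame"][100:300,170:470],None,fx=1.3,fy=1.3) for n in("scene","side")]
cv2.imwrite("pics/s3.png",np.hstack(a))
E
```

```text
tcp [-0.005 -0.07 ] piece [-0.004 -0.044 -0.028  0.022 -0.058 -0.028] F [ 0.   0.2 -0.2] t 15.8
tcp [-0.005 -0.03 ] piece [-0.001 -0.005 -0.028  0.026 -0.018  0.008] F [-0.3  0.1  0.2] t 16.6
tcp [-0.001  0.012] piece [-0.001  0.037 -0.028  0.026  0.022  0.05 ] F [ 0.3 -0.6 -0.4] t 18.0
tcp [-0.001  0.052] piece [-0.004  0.077 -0.028  0.02   0.064  0.09 ] F [-0.4 -0.1  0.2] t 18.8
tcp [-0.004  0.094] piece [-0.002  0.118 -0.028  0.024  0.104  0.13 ] F [-0.1  0.4 -0.2] t 20.2
tcp [-0.004  0.178] piece None F [-0.1 -1.  -0.9] t 20.8
[-0.079 -0.067 -0.106 -0.06  -0.088 -0.04 ]
[-0.012 -0.195 -0.086  0.062 -0.2   -0.19 ]
scene 125 x -0.126 -0.072 y 0.172 0.199 z 0.014 0.032
scene 181 x 0.015 0.05 y 0.185 0.234 z 0.013 0.035
scene 179 x 0.0 0.037 y 0.245 0.291 z 0.011 0.035
side 100 x 0.009 0.035 y 0.2 0.234 z 0.018 0.036
side 182 x -0.011 0.029 y 0.241 0.289 z 0.016 0.036
```

View pics/s3.png

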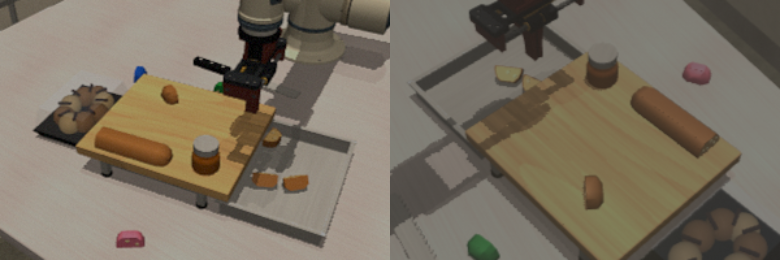

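Three ends are now in the pan, at left-panel pixels (272,137), (265,180) and (296,183). The last one is on the board at (170,93), and the log and jar haven't moved.

```bash
python3 - <<'E'
from h import *
sweep([-.079,-.067],step=.04)
move_l(W(-.08,.06,.25),.25); hold(.5)
for e in ends(): print(e.round(3))
pan()
P=np.vstack([cloud(get_image(n))[0] for n in("scene","side")]); print(blobs(P,.080,.16,.2,.9,-.5,.5,20)); print(state()["time"])
a=[cv2.resize(get_image(n)["frame"][100:300,170:470],None,fx=1.3,fy=1.3) for n in("scene","side")]
cv2.imwrite("pics/s4.png",np.hstack(a))
E
```

```text
tcp [-0.079 -0.058] piece [-0.072 -0.028 -0.094 -0.048 -0.044 -0.004] F [ 0.  -0.4  0.1] t 24.6
tcp [-0.072 -0.014] piece [-0.066  0.013 -0.09  -0.042 -0.002  0.03 ] F [-0.1 -0.9  0.1] t 26.1
tcp [-0.066  0.028] piece [-0.064  0.053 -0.09  -0.038  0.04   0.066] F [ 0.5 -0.9  0. ] t 27.5
tcp [-0.066  0.068] piece [-0.064  0.094 -0.09  -0.038  0.08   0.108] F [-0.1  0.4 -0.4] t 28.2
tcp [-0.066  0.105] piece [-0.064  0.13  -0.09  -0.038  0.116  0.144] F [0.6 0.6 0.4] t 28.9
tcp [-0.066  0.178] piece None F [ 1.2 -1.3 -0.1] t 29.4
[-0.012 -0.195 -0.086  0.062 -0.2   -0.19 ]
scene 123 x -0.124 -0.072 y 0.172 0.198 z 0.014 0.032
scene 178 x 0.022 0.053 y 0.183 0.233 z 0.012 0.034
scene 149 x -0.073 -0.03 y 0.233 0.263 z 0.008 0.032
scene 191 x -0.005 0.038 y 0.245 0.292 z 0.011 0.036
side 99 x 0.009 0.034 y 0.201 0.233 z 0.018 0.04
side 106 x -0.083 -0.037 y 0.234 0.261 z 0.018 0.037
side 173 x -0.011 0.029 y 0.244 0.282 z 0.016 0.039
[(0.665, 0.092, 0.056, 0.058, 90.0), (0.7092, -0.0543, 0.055, 0.163, 11.8), (0.6374, -0.2713, 0.176, 0.121, 11.5)]
31.675
```

View pics/s4.png

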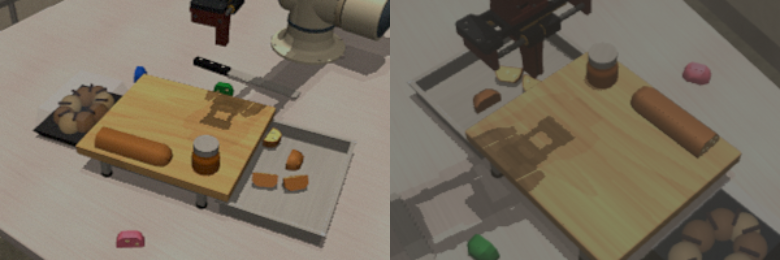

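All four ends are in the pan, at left-panel pixels (272,137), (294,159), (265,180) and (296,183). The board is clear except for the log and jar, and those and the cake are unmoved. E1, nearest the board end, spans about y 0.170–0.198, well inside the pan's near inner wall at 0.153.

```bash
python3 -c "
from bench import *
print(job_done())"
```

```text
the job is handed in; nothing more can be done
None
```

All four biscotti ends are swept into the pan, the log, jar and cake are still where they started, and the job was handed in at about 32 s of the 72 s limit; no verdict came back.

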